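# Load a spring-pin test fixture and hold its pressure arm at working travel

## Task

Load the green circuit board that lies in front of the soldering station into the small spring-pin test fixture to the left of the vice, parts up and with the edge that carries its long black header on your right as you face the hinge, so that it rests flat on the brass pins between the guide posts, and let go of it. Then bring the sprung pressure arm down by its red cross handle until the arm is level, which drives the pins about half-way in - do not push on until the pins bottom - and keep it there while the test runs: at least two seconds, finishing with the handle still held down. Leave the other things on the bench alone.

Things in the scene. Friction and masses are not known exactly. Their poses are not given: they have to be found in the camera images.
- board_mid (a point): Centre of the green board to load (20 to 40 g): 50 mm (x) by 70 mm (y), 2 mm thick, the point mid-thickness, 9 mm above its feet; parts up to 9 mm above its top. Four 8 mm stand-offs below (5.6 mm across, at x +-20, y +-30 mm). z up; +x to the long edge with the black header. Grasp across x by the long edges.
- board_edge (a point): Middle of the long edge of the green board that carries the long black header, 25 mm along +x from board_mid, same axes.
- board: The green board, 50 x 70 x 19 mm overall; origin under its stand-offs, 9 mm below and 1 mm in +y from board_mid; same axes.
- test_fixture: Spring-pin test fixture, fixed. Origin on the bench under the nest centre; x from its front to its hinge, z up. Base 116 mm wide, x -70 to 135 mm, top 18 mm up. Pin carrier 51 (x) by 36 mm (y), top 51 mm up. 6 mm cone-tipped guide posts, 72 mm tall, at x +-39.5, y +-16 and x +-27, y +-29.5 mm: 1.5 mm play round a board; sides open for fingers from x -24 to 24 mm.
- nest (a point): Nest centre, on top of the eight relaxed brass pins, 60 mm above the bench, axes as test_fixture. A loaded board has its underside on this plane, board_mid 1 mm above this point, its y along this x and its x along this -y (header edge on the right, facing the hinge).
- hinge (a point): Middle of the pressure arm's hinge, 105 mm behind the nest centre along the fixture's x, 70 mm above the bench, axes as test_fixture; the hinge axis runs along y. Cheeks rise to 83 mm beside it (y 47 to 58 mm either side).
- handle (a point): Middle of the arm's red cross handle, a bar 14 mm across, 66 mm free length, along the fixture's y. Its x runs along the arm to the hinge, z up when level. 200 mm along the arm from the hinge line and 12 mm above that line when level. Arm up: 269 mm above the bench, 83 mm behind the nest centre; level: 82 mm above the bench, 95 mm in front of it.
- pressure_arm (a joint): Arm angle, rad: 0 = raised, 80 degrees above level, where its spring holds it; 1.40 = level; stop at 1.46. Two aluminium side bars, 92 mm wide overall, and a clear plate with four pushers that meet the board over its stand-offs at about 1.34. At the handle it pushes back with 1.5 to 3 N on the way and about 6 N level; let go, it springs up.
- pin_bed (a joint): How far the brass pins are driven in, m: 0 relaxed, about 0.0045 with the arm level on a loaded board, 0.008 bottomed. All pins move together; 2 N to start, 1.2 N per mm.
- blue_board: Smaller blue circuit board, 38 x 54 x 19 mm, origin under its stand-offs; leave alone. It may have changed places with the green one.
- driver_yellow: Yellow screwdriver, 160 mm long, 24 mm thick, near the front of the bench; leave alone. Origin at its underside.
- pliers_red: Red pliers, 56 x 142 x 12 mm, in front of the vice; leave alone. Origin at the underside.
- fuse_box: Small yellow box, 40 x 55 x 18 mm, in front of the fixture; leave alone. Origin at the underside.
- marker_pen: Blue marker pen, 124 mm long, 15 mm thick, between the vice and the fixture; leave alone. Origin at the underside.

How it is judged:
By the outcome, as a careful person would: the job done as asked, in the order asked, and still so for the second after the job is handed in, while the arm keeps its last pose, push and grip.
It also fails if it takes over 70 s, if anything falls off the work surface, if the arm or the gripper's body presses on something with over 40 N, if the wrist force passes 120 N, or if a joint passes its speed limit or range.

## Robot

A 6-joint arm with a two-finger parallel gripper is mounted at the origin on a cart in front of the work surface, level with it; the furniture and walls round the work are solid. World frame = base frame: x ahead of the robot, y to its left, z up, the work surface at z = 0. Lengths are in m, angles in rad, forces in N, time in s.
With the tool pointing down it reaches from about 0.35 to 0.975 m from the base axis. Payload 4.9 kg.
Tool frame: the origin (TCP) lies on the centre line of the jaws, within the pads' length; the fingertips stand 25 mm ahead of it and the grasp point (between the pads) lies 6 mm ahead of it; z points along the fingers, y is the line along which they close (so a half turn about z gives the same grasp; the last joint's range is limited). The gripper opens to 85 mm and grips with 20 to 120 N. Pads are 22 mm wide; open, the fingers measure 114 mm over their backs; the gripper's body (76 mm by 85 mm) begins 54 mm behind the grasp point. The pads swing forward as they close: fully open they stand 13 mm farther back than shut.
Start: joints at [-1.387, 0.053, 1.613, -0, 1.476, -0.119], TCP at [0.186, -0.597, 0.256] pointing down, gripper open.
Joint ranges: [-3.01, 3.01], [-1.01, 2.22], [0.06, 2.58], [-1.02, 4.17], [0.09, 2.62], [-3.14, 3.14]. Speed limits (rad/s): [2.57, 2.57, 3.14, 3.14, 3.14, 3.14].

## Interface

Orientations are given as a 3x3 rotation matrix whose columns are the frame's x, y, z axes.
In Python, from plant import sense, capture, camera_params, hand_in gives the robot as it stands. The module is installed in compiled form; this text tells all that it offers.
- The arm moves only by the tool play_rows, never from a script. Its argument "increments" is a list of rows, each a list of 2 entries, a list of its own where there are three numbers: the shift along the tool's x, y, z in mm, then the turn about the tool's z in rad. In form: [[[x, y, z], twist], ...]. A call has 1 to 5 rows; each row is the pose to reach, as a shift and turn from the pose commanded when the call began, along the tool's axes at that moment; what a row does not reach only later rows make up. A row lasts 1/8 s, in which the tool goes at most 62.5 mm and 10.7 degrees, less where a joint would pass 70% of its speed; a pose out of reach is approached as far as the arm can. A call with a gripper value outside its range is refused whole. "jaw" is the finger opening in mm, from 0 to 85.4, set as the call begins (left out, the last holds). The fingers move at their own pace and stop on an object; the grip force is fixed at half the most. Time passes only in rows, so rows that repeat a pose let the fingers close. It gives the time, the measured TCP pose, the force, the opening and the grip force at its end, in the units of the state.
- sense(): the state, without advancing time (a new reading comes with each control period).
- capture(name): name is "scene" or "top" or "wrist"; returns the picture (480x640x3 uint8, blue, green, red); there is no depth.
- camera_params(name): a dict with "K" (3x3 intrinsics, pixels), "T" (4x4, takes a point from camera to world coordinates). Camera axes: x right, y up, looking along -z (the intrinsics and any distortion apply to the point x, -y, -z); pixel columns grow to the right and rows downward; lengths in m; the calibration is good to about 2 mm. The wrist camera is an equidistant fisheye: a pixel r from the principal point sees the ray r / f radians off the axis. A picture is of the moment at which its call begins: read the wrist's pose just before it. camera_params takes no time and is no camera call; for the wrist camera it gives the pose at the moment of the call.
- hand_in(): hands the job in; it is judged then, once.
The state is a dict: "clock": time; "joint_positions": joint angles; "qvel": joint speeds; "joint_efforts": joint torques, N m; "tool_pos": TCP position; "tcp_rot": TCP orientation; "force": force on the tool from outside, world axes, zero at the start; "wrist_torque": the same for the moment, N m; "gripper_width": opening from 0.0 (shut) to 1.0 (fully open); "finger_force": force on a finger pad.
Only numpy, scipy, OpenCV 4.12 (cv2) and the standard library are available. Lean on these libraries where they do the work, as an engineer would, in place of code of your own. Each camera call takes 0.05 s, during which the arm holds its last target. There are 200 camera calls.

## Working session

There is one attempt and no reset: what is moved stays moved. The work goes in short steps, Python scripts to look and compute and a tool call to move; the robot and the scene stay as the last step left them, time stands still between calls to the robot, and variables do not carry over. Pictures are saved under pics/ and viewed, at most 10 in all, crops included, and the job is handed in when it is done.

Besides the shell and the picture viewer there is one more tool, called after "Request:" as name([rows], argument=value, ...), one row to a line, values as JSON. play_rows: Moves the arm, as the interface text tells. Its arguments: {"type":"object","properties":{"increments":{"type":"array","items":{"type":"array"}},"jaw":{"type":"number"}},"required":["increments"]}

```bash
mkdir -p pics; python3 - <<'E'
from plant import *
import cv2
for n in("scene","top"):
    cv2.imwrite(f"pics/{n}0.png",capture(n)); p=camera_params(n); print(n,p)
print(sense())
E
```

```text
scene {'K': array([[500.01526426,   0.        , 324.11453477],
       [  0.        , 500.01526426, 246.07060834],
       [  0.        ,   0.        ,   1.        ]]), 'T': array([[-8.39904564e-01,  3.78135041e-01, -3.89325333e-01,
        -5.82993001e-02],
       [-5.42734071e-01, -5.85480673e-01,  6.02206036e-01,
         9.06471962e-01],
       [-2.27253949e-04,  7.17095721e-01,  6.96974659e-01,
         1.09670364e+00],
       [ 0.00000000e+00,  0.00000000e+00,  0.00000000e+00,
         1.00000000e+00]])}
top {'K': array([[604.04079072,   0.        , 307.21402976],
       [  0.        , 604.04079072, 233.35046434],
       [  0.        ,   0.        ,   1.        ]]), 'T': array([[ 0.02982904,  0.99692855, -0.07241332,  0.35521346],
       [-0.99943768,  0.02863718, -0.01744211,  0.09155172],
       [-0.01531482,  0.07289289,  0.99722218,  1.68078323],
       [ 0.        ,  0.        ,  0.        ,  1.        ]])}
{'clock': 0.1, 'joint_positions': array([-1.38700972e+00,  5.33002267e-02,  1.61414061e+00,  2.25677104e-05,
        1.47601500e+00, -1.18992517e-01]), 'qvel': array([ 0.00055963, -0.00239579, -0.0009983 , -0.00026117, -0.00109518,
       -0.00029429]), 'joint_efforts': array([ 1.12944246e-03, -3.94892764e+01, -3.71365857e+01, -7.48937168e-05,
        3.77927048e-03, -8.01371556e-07]), 'tool_pos': array([ 0.18627458, -0.59605772,  0.25518971]), 'tcp_rot': array([[ 9.54512194e-01,  2.98171712e-01, -3.18414667e-04],
       [ 2.98171782e-01, -9.54510460e-01,  1.83590564e-03],
       [ 2.43484997e-04, -1.84733659e-03, -9.99998264e-01]]), 'force': array([ 0.32581711, -0.28565984, -0.08132294]), 'wrist_torque': array([-0.03405271,  0.0325457 , -0.0118519 ]), 'finger_force': 0.0, 'gripper_width': 0.9999337268240829}
```

View pics/top0.png

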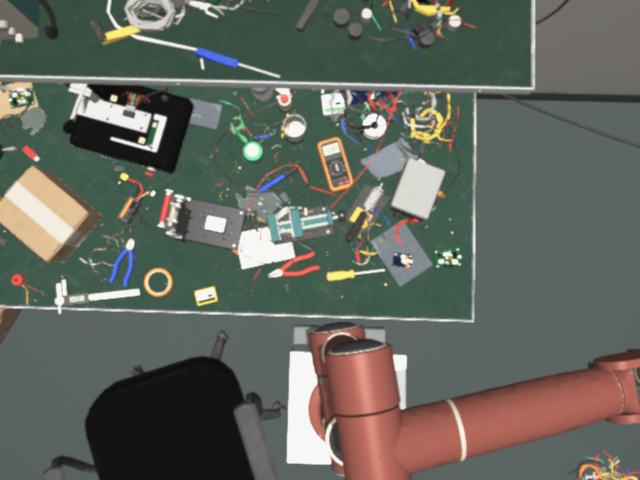

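View pics/scene0.png

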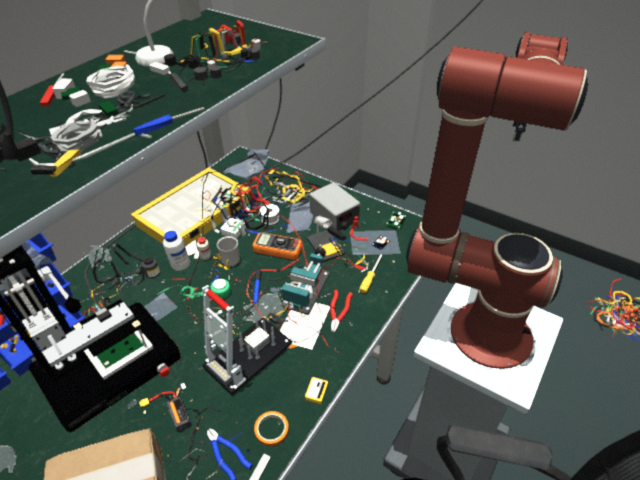

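```bash
python3 - <<'E'
import cv2,numpy as np
a=cv2.imread("pics/top0.png")
c1=cv2.resize(a[225:295,365:475],None,fx=7,fy=7,interpolation=cv2.INTER_CUBIC)
c2=cv2.resize(a[180:260,150:260],None,fx=7,fy=7,interpolation=cv2.INTER_CUBIC)
cv2.imwrite("pics/c1.png",c1);cv2.imwrite("pics/c2.png",c2)
E
```

```text
(no output)
```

View pics/c1.png

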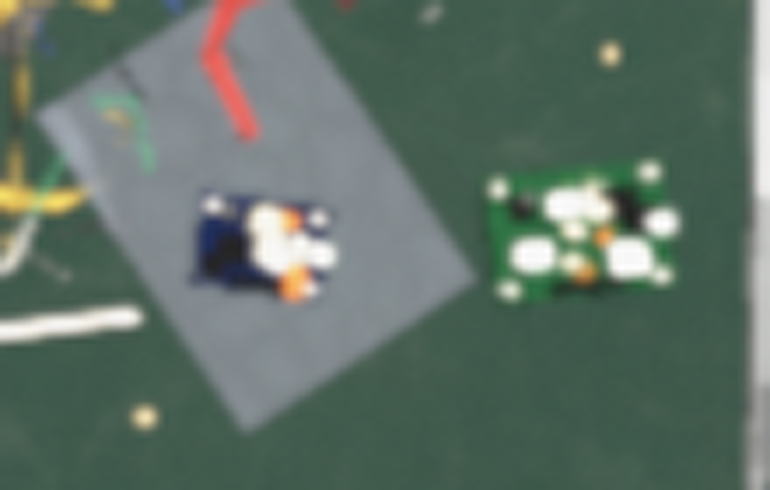

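View pics/c2.png

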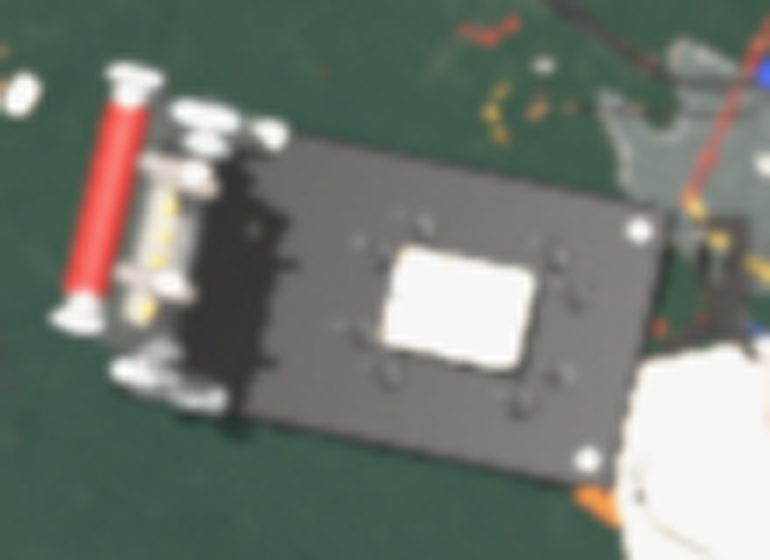

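```bash
cat > h.py <<'E'
from plant import *
import numpy as np, cv2
def ray(n,u,v,z,P=None):
    p=P or camera_params(n);K,T=p["K"],p["T"]
    x=(u-K[0,2])/K[0,0];y=(v-K[1,2])/K[1,1]
    if n=="wrist":
        r=np.hypot(x,y);s=np.tan(r)/r if r>1e-9 else 1;x*=s;y*=s
    d=T[:3,:3]@[x,-y,-1];o=T[:3,3]
    return o+d*(z-o[2])/d[2]
def proj(n,X,P=None):
    p=P or camera_params(n);K,T=p["K"],p["T"]
    c=T[:3,:3].T@(np.array(X)-T[:3,3]);x,y=c[0]/-c[2],-c[1]/-c[2]
    if n=="wrist":
        r=np.hypot(x,y);s=np.arctan(r)/r;x*=s;y*=s
    return K[:2,:2]@[x,y]+K[:2,2]
def tool(dw):  # world offset (m) -> tool mm
    return sense()["tcp_rot"].T@np.array(dw)*1000
E
python3 - <<'E'
from h import *
np.set_printoptions(precision=4,suppress=True)
c1=lambda u,v,z:ray("top",u/7+365,v/7+225,z)[:2]
c2=lambda u,v,z:ray("top",u/7+150,v/7+180,z)[:2]
for p in [(490,182),(660,165),(675,282),(500,300)]: print("b",c1(*p,.009))
for p in [(402,245),(535,268),(518,370),(383,345)]: print("car",c2(*p,.051))
for p in [(665,210),(612,487)]: print("front",c2(*p,.018))
for p in [(640,229),(588,459)]: print("screws",c2(*p,.018))
for p in [(128,100),(85,298)]: print("handle",c2(*p,.269))
print(camera_params("wrist"))
E
```

```text
b [ 0.4379 -0.2333]
b [ 0.4466 -0.3   ]
b [ 0.4007 -0.3064]
b [ 0.3916 -0.2379]
car [0.5158 0.3927]
car [0.5083 0.3406]
car [0.4684 0.3457]
car [0.4766 0.3985]
front [0.5359 0.295 ]
front [0.4256 0.3118]
screws [0.5281 0.3046]
screws [0.4363 0.3217]
handle [0.5408 0.4472]
handle [0.4734 0.4586]
{'K': array([[371.6483,   0.    , 321.2795],
       [  0.    , 371.6483, 237.1803],
       [  0.    ,   0.    ,   1.    ]]), 'T': array([[ 0.2986,  0.9017,  0.3128,  0.2673],
       [-0.9544,  0.2828,  0.096 , -0.571 ],
       [-0.0019, -0.3272,  0.945 ,  0.3719],
       [ 0.    ,  0.    ,  0.    ,  1.    ]])}
```

Request:
play_rows([
  [[32,-24,0],-0.14],
  [[64,-49,0],-0.28],
  [[96,-73,10],-0.42],
  [[128,-98,20],-0.56],
  [[160,-122,28],-0.7],
], jaw=75)

```text
clock: 0.72
tool_pos: [0.3031, -0.4309, 0.2273]
tcp_rot: [[0.534, 0.845, -0.0], [0.845, -0.534, 0.001], [0.001, -0.001, -1.0]]
force: [0.9, 0.1, -0.7]
gripper_width: 0.879
finger_force: 0.0
```

Request:
play_rows([
  [[40,2,5],-0.14],
  [[80,4,10],-0.28],
  [[120,6,16],-0.42],
  [[201,10,28],-0.7],
  [[201,10,28],-0.7],
])

```text
clock: 1.35
tool_pos: [0.42, -0.2655, 0.1991]
tcp_rot: [[-0.138, 0.99, -0.001], [0.99, 0.138, 0.002], [0.002, -0.001, -1.0]]
force: [-0.2, -0.7, -0.6]
gripper_width: 0.881
finger_force: 0.0
```

Request:
play_rows([
  [[0,0,0],0],
  [[0,0,0],0],
])

```text
clock: 1.6
tool_pos: [0.4189, -0.2688, 0.2003]
tcp_rot: [[-0.13, 0.992, -0.0], [0.992, 0.13, -0.0], [-0.0, -0.0, -1.0]]
force: [-0.3, -0.0, -0.3]
gripper_width: 0.875
finger_force: 0.0
```

```bash
cat > look.py <<'E'
import sys,pickle
from h import *
np.set_printoptions(precision=4,suppress=True)
n=sys.argv[1]; P=camera_params("wrist"); s=sense()
im=capture("wrist"); cv2.imwrite(f"pics/{n}.png",im); pickle.dump(P,open(n+".pk","wb"))
print(s["clock"],s["joint_positions"],s["tool_pos"],s["force"],s["gripper_width"]);print(s["tcp_rot"])
E
python3 look.py w1
```

```text
1.6 [-0.7199 -0.2174  1.9618 -0.0004  1.3973 -0.8503] [ 0.4189 -0.2688  0.2003] [-0.3172 -0.022  -0.3046] 0.8753092031050561
[[-0.1301  0.9915 -0.0004]
 [ 0.9915  0.1301 -0.0002]
 [-0.0002 -0.0004 -1.    ]]
```

View pics/w1.png

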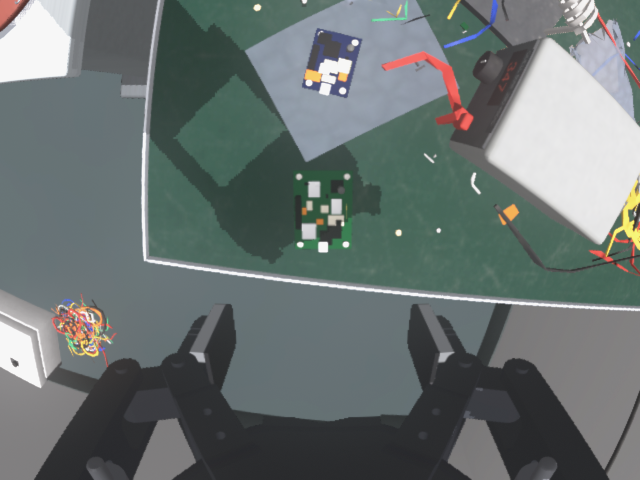

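```bash
python3 - <<'E'
import cv2
a=cv2.imread("pics/w1.png")[160:265,270:375]
cv2.imwrite("pics/w1c.png",cv2.resize(a,None,fx=5.5,fy=5.5,interpolation=cv2.INTER_CUBIC))
E
```

```text
(no output)
```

View pics/w1c.png

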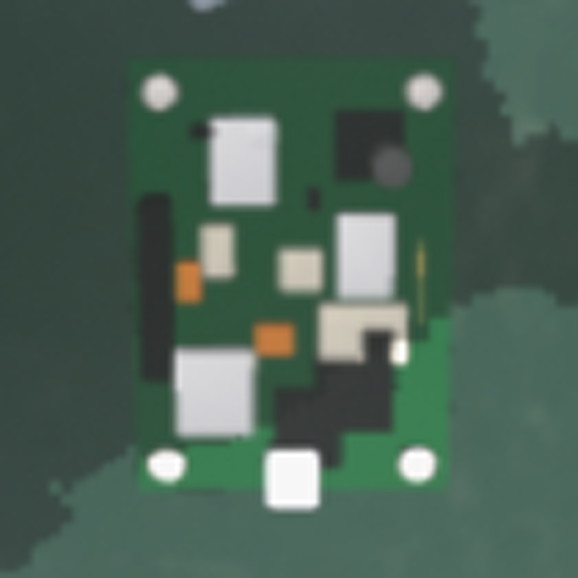

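```bash
python3 - <<'E'
from h import *;import pickle
np.set_printoptions(precision=4,suppress=True)
P=pickle.load(open("w1.pk","rb"))
f=lambda u,v,z:ray("wrist",u/5.5+270-.4,v/5.5+160-.4,z,P)
C=np.array([f(u,v,.010) for u,v in [(132,60),(455,62),(445,490),(140,490)]])
S=np.array([f(u,v,.011) for u,v in [(160,92),(424,92),(417,465),(167,465)]])
for A in(C,S):
    print(A.mean(0),np.linalg.norm(np.diff(A,axis=0),axis=1))
    e=(A[1]-A[0]+A[2]-A[3])[:2]; g=(A[0]-A[3]+A[1]-A[2])[:2]
    print(np.degrees(np.arctan2(e[1],e[0])),np.degrees(np.arctan2(g[1],g[0])))
E
```

```text
[ 0.4203 -0.2666  0.01  ] [0.0489 0.0693 0.0491]
7.336467828898699 97.43642788914046
[ 0.4202 -0.2666  0.011 ] [0.04   0.0601 0.0399]
7.514143932757412 97.56030093482639
```

Request:
play_rows([
  [[1,1,50],0],
  [[2,1.7,100],0],
  [[2,1.7,145],0],
  [[2,1.7,160],0],
  [[2,1.7,160],0],
], jaw=62)

```text
clock: 2.28
tool_pos: [0.4202, -0.2666, 0.0401]
tcp_rot: [[-0.13, 0.991, -0.001], [0.991, 0.13, 0.001], [0.001, -0.001, -1.0]]
force: [0.9, 0.0, 0.5]
gripper_width: 0.728
finger_force: 0.0
```

Request:
play_rows([
  [[0,0,5],0],
  [[0,0,9],0],
  [[0,0,13],0],
  [[0,0,13],0],
])

```text
clock: 2.78
tool_pos: [0.4206, -0.266, 0.0272]
tcp_rot: [[-0.132, 0.991, -0.0], [0.991, 0.132, 0.0], [0.0, -0.0, -1.0]]
force: [-0.3, -1.0, 0.5]
gripper_width: 0.72
finger_force: 0.0
```

Request:
play_rows([
  [[0,0,0],0],
  [[0,0,0],0],
  [[0,0,0],0],
  [[0,0,0],0],
], jaw=40)

```text
clock: 3.28
tool_pos: [0.4212, -0.2665, 0.0281]
tcp_rot: [[-0.132, 0.991, 0.001], [0.991, 0.132, -0.001], [-0.001, 0.001, -1.0]]
force: [-0.1, 0.1, 5.3]
gripper_width: 0.55
finger_force: 60.9
```

Request:
play_rows([
  [[0,0,-5],0],
  [[0,0,-20],0],
  [[0,0,-60],0],
  [[0,0,-120],0],
  [[0,0,-174],0],
])

```text
clock: 3.9
tool_pos: [0.4205, -0.266, 0.204]
tcp_rot: [[-0.132, 0.991, 0.001], [0.991, 0.132, -0.001], [-0.001, 0.001, -1.0]]
force: [1.1, -1.2, -0.2]
gripper_width: 0.546
finger_force: 61.6
```

```bash
python3 look.py w2; python3 - <<'E'
import cv2
a=cv2.imread("pics/w2.png")[220:480,140:500]
cv2.imwrite("pics/w2c.png",cv2.resize(a,None,fx=2,fy=2))
E
```

```text
3.9 [-0.7137 -0.222   1.9593 -0.      1.4031 -0.8456] [ 0.4205 -0.266   0.204 ] [ 1.0827 -1.1611 -0.2124] 0.5455143762320874
[[-0.1315  0.9913  0.0009]
 [ 0.9913  0.1316 -0.0008]
 [-0.0009  0.0007 -1.    ]]
```

View pics/w2c.png

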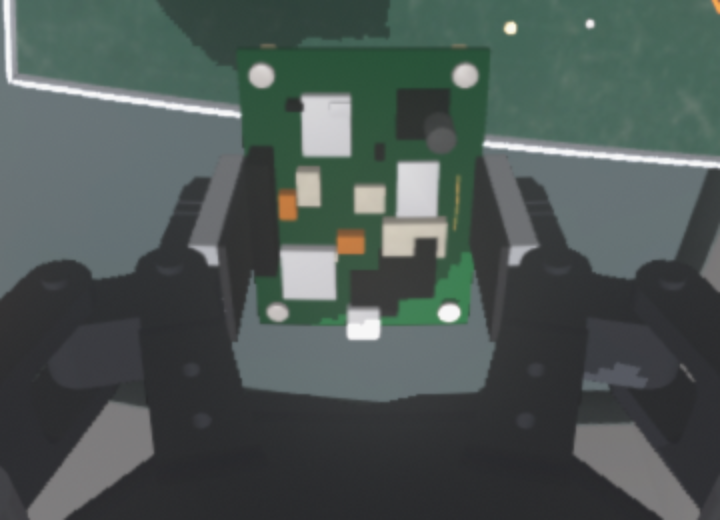

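```bash
python3 - <<'E'
from h import *;import pickle
from scipy.optimize import least_squares
from scipy.spatial.transform import Rotation as R
np.set_printoptions(precision=2,suppress=True)
P=pickle.load(open("w2.pk","rb"));s=sense();Rt=s["tcp_rot"];t=s["tool_pos"]
uv=np.array([(261,75),(465,75),(449,313),(278,313)])/2+[140,220]
b=np.array([(20,-30,2),(-20,-30,2),(-20,30,2),(20,30,2)])/1000
B=np.array([[0,-1,0],[-1,0,0],[0,0,-1]]) # board axes in tool
def f(q):
    X=(b@(R.from_rotvec(q[3:]).as_matrix()@B).T+q[:3])@Rt.T+t
    return np.r_[np.ravel([proj("wrist",x,P) for x in X]-uv),0*q]
r=least_squares(f,[0,0,.019,0,0,0])
print(r.x[:3]*1000,np.degrees(r.x[3:]),r.cost)
E
```

```text
[ 2.76 -2.54 28.24] [ 0.29  0.08 -0.14] 0.052200232125596845
```

Request:
play_rows([
  [[31,8,-16],-0.143],
  [[62,16,-26],-0.286],
  [[93,23,-36],-0.43],
  [[124,31,-36],-0.573],
  [[156,39,-36],-0.716],
])

```text
clock: 4.58
tool_pos: [0.4387, -0.1053, 0.2379]
tcp_rot: [[-0.753, 0.658, 0.001], [0.658, 0.753, -0.0], [-0.001, 0.0, -1.0]]
force: [0.8, 0.9, 0.0]
gripper_width: 0.547
finger_force: 61.6
```

Request:
play_rows([
  [[18,26,0],-0.143],
  [[37,52,0],-0.286],
  [[55,79,0],-0.43],
  [[74,105,0],-0.573],
  [[92,131,0],-0.716],
])

```text
clock: 5.2
tool_pos: [0.4563, 0.0538, 0.2377]
tcp_rot: [[-1.0, 0.002, 0.001], [0.002, 1.0, -0.0], [-0.001, -0.0, -1.0]]
force: [0.8, -0.3, 0.3]
gripper_width: 0.546
finger_force: 61.6
```

Request:
play_rows([
  [[-3,32,0],-0.143],
  [[-7,64,0],-0.286],
  [[-10,96,0],-0.43],
  [[-13,127,0],-0.573],
  [[-17,159,0],-0.716],
])

```text
clock: 5.82
tool_pos: [0.4744, 0.2127, 0.2377]
tcp_rot: [[-0.756, -0.655, 0.001], [-0.655, 0.756, 0.0], [-0.0, -0.0, -1.0]]
force: [0.1, -0.2, 0.5]
gripper_width: 0.547
finger_force: 61.6
```

Request:
play_rows([
  [[-28,22,0],-0.143],
  [[-50,44,0],-0.286],
  [[-75,68,0],-0.43],
  [[-100,92,0],-0.573],
  [[-117,109,0],-0.716],
])

```text
clock: 6.45
tool_pos: [0.4922, 0.3718, 0.2376]
tcp_rot: [[-0.14, -0.99, 0.0], [-0.99, 0.14, 0.0], [-0.0, -0.0, -1.0]]
force: [0.1, -0.3, 0.9]
gripper_width: 0.543
finger_force: 61.6
```

Request:
play_rows([
  [[0,0,0],0],
  [[0,0,40],0],
  [[0,0,80],0],
  [[0,0,120],0],
  [[0,0,120],0],
])

```text
clock: 7.08
tool_pos: [0.4898, 0.3682, 0.1133]
tcp_rot: [[-0.147, -0.989, -0.007], [-0.989, 0.147, -0.005], [0.006, 0.006, -1.0]]
force: [-1.2, 1.0, 0.3]
gripper_width: 0.552
finger_force: 61.7
```

```bash
python3 look.py w3; python3 - <<'E'
import cv2
a=cv2.imread("pics/w3.png")[140:420,160:480]
cv2.imwrite("pics/w3c.png",cv2.resize(a,None,fx=2.4,fy=2.14,interpolation=cv2.INTER_CUBIC))
E
```

```text
7.075 [ 0.5233  0.1558  1.7509 -0.0003  1.2434 -2.4705] [0.4898 0.3682 0.1133] [-1.2169  1.024   0.3347] 0.5520956822717981
[[-0.1472 -0.9891 -0.0072]
 [-0.9891  0.1472 -0.0045]
 [ 0.0056  0.0065 -1.    ]]
```

View pics/w3c.png

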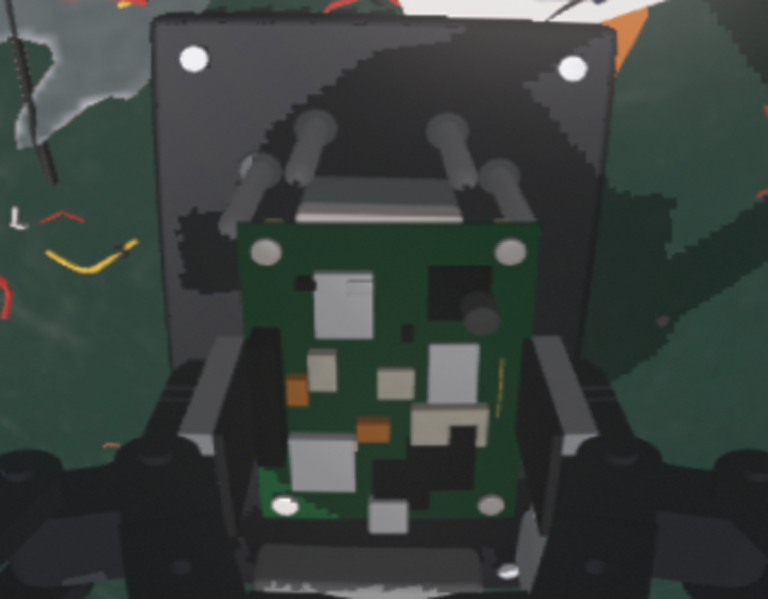

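```bash
cat > fit.py <<'E'
from h import *;import pickle
from scipy.optimize import least_squares
from scipy.spatial.transform import Rotation as R
np.set_printoptions(precision=2,suppress=True)
P=pickle.load(open("w3.pk","rb"));s=sense();Rt=s["tcp_rot"];t=s["tool_pos"]
px=lambda a:np.array(a)/[2.4,2.14]+[160,140]
uv=px([(266,251),(511,252),(490,505),(285,505)])
b=np.array([(20,-30,2),(-20,-30,2),(-20,30,2),(20,30,2)])/1000
B=np.array([[0,-1,0],[-1,0,0],[0,0,-1]])
def f(q):
    X=(b@(R.from_rotvec(q[3:]).as_matrix()@B).T+q[:3])@Rt.T+t
    return np.ravel([proj("wrist",x,P) for x in X]-uv)
r=least_squares(f,[0,0,.019,0,0,0])
print("board in tool",r.x[:3]*1000,np.degrees(r.x[3:]),r.cost)
Rb=Rt@R.from_rotvec(r.x[3:]).as_matrix()@B;print("world",(Rt@r.x[:3]+t)*1000,Rb[:,1])
fx=np.array([(-39.5,-16,72),(-39.5,16,72),(-27,-29.5,72),(-27,29.5,72),(-70,-58,18),(-70,58,18)])/1000
pv=px([(298,182),(467,186),(228,230),(533,220),(153,18),(614,28)])
def g(q):
    c,S=np.cos(q[2]),np.sin(q[2]);M=np.array([[c,-S,0],[S,c,0],[0,0,1]])
    return np.ravel([proj("wrist",M@x+[q[0],q[1],q[3]],P) for x in fx]-pv)
r=least_squares(g,[.492,.371,1.42,0])
print("nest",r.x[:2]*1000,np.degrees(r.x[2]),"z",r.x[3]*1000,r.cost);print(g(r.x).reshape(-1,2))
print("tool yaw",np.degrees(np.arctan2(-Rt[1,0],-Rt[0,0])),"now",s["tool_pos"])
E
python3 fit.py
```

```text
board in tool [ 0.92  1.47 22.45] [-0.21  0.13  0.16] 0.06054469643389031
world [489.88 368.56  93.91] [ 0.15  0.99 -0.  ]
nest [492.01 373.33] 80.8650586273923 z -7.423506064713672 35.297625339852296
[[ 0.82 -1.86]
 [-1.13 -3.07]
 [ 2.61  0.46]
 [-1.86  6.26]
 [-0.54  0.23]
 [ 0.14 -2.39]]
tool yaw 81.5577335528716 now [0.49 0.37 0.12]
```

Request:
play_rows([
  [[0,0,7],0],
  [[0,0,14],0],
  [[0,0,14],0],
  [[0,0,14],0],
  [[0,0,14],0],
])

```text
clock: 7.75
tool_pos: [0.4925, 0.3707, 0.1037]
tcp_rot: [[-0.145, -0.989, 0.001], [-0.989, 0.145, 0.0], [-0.0, -0.0, -1.0]]
force: [-0.4, 0.4, -0.2]
gripper_width: 0.543
finger_force: 61.7
```

```bash
python3 look.py w4; python3 - <<'E'
import cv2,numpy as np
a=cv2.imread("pics/w4.png")[135:385,210:430]
a=np.clip(255*(a/255.)**.6,0,255).astype('uint8')
cv2.imwrite("pics/w4c.png",cv2.resize(a,None,fx=2.4,fy=2.4,interpolation=cv2.INTER_CUBIC))
E
```

```text
7.75 [ 0.5245  0.1703  1.7524  0.      1.2183 -2.4715] [0.4925 0.3707 0.1037] [-0.3795  0.4284 -0.1695] 0.5427600286991798
[[-0.1451 -0.9894  0.0005]
 [-0.9894  0.1451  0.0003]
 [-0.0004 -0.0005 -1.    ]]
```

View pics/w4c.png

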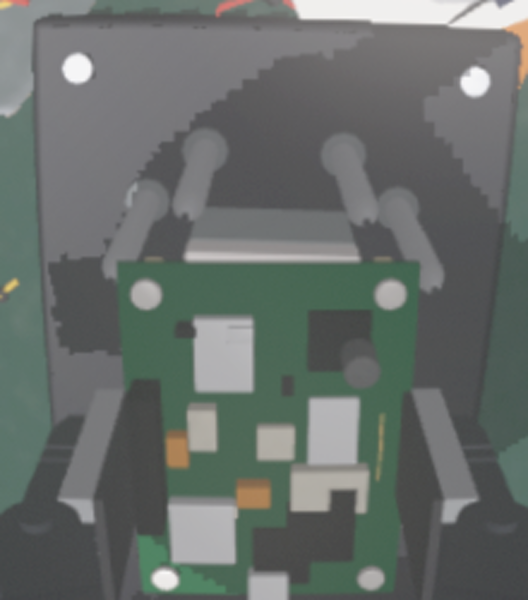

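```bash
cat > fit2.py <<'E'
from h import *;import pickle
from scipy.optimize import least_squares
from scipy.spatial.transform import Rotation as R
np.set_printoptions(precision=2,suppress=True)
P=pickle.load(open("w4.pk","rb"));s=sense();Rt=s["tcp_rot"];t=s["tool_pos"]
px=lambda a:np.array(a)/2.4+[210,135]-.3
uv=px([(146,294),(390,294),(371,578),(165,578)])
b=np.array([(20,-30,2),(-20,-30,2),(-20,30,2),(20,30,2)])/1000
B=np.array([[0,-1,0],[-1,0,0],[0,0,-1]])
fx=np.array([(-39.5,-16,71),(-39.5,16,71),(-27,-29.5,71),(-27,29.5,71),(-70,-58,18),(-70,58,18),
 (-39.5,-16,20),(-39.5,16,20),(-27,-29.5,20),(-27,29.5,20)])/1000
pv=px([(184,214),(370,219),(110,275),(435,287),(36,19),(519,34),(204,152),(343,155),(151,201),(398,210)])
def g(q,full=False):
    Q=dict(K=P["K"],T=P["T"].copy()); Q["T"][:3,3]+=q[:3]; Q["T"][:3,:3]=R.from_rotvec(q[3:6]).as_matrix()@P["T"][:3,:3]
    nx,ny,yaw,bx,bz,byaw=q[6:]
    M=R.from_rotvec([0,0,yaw]).as_matrix()
    e1=np.array([proj("wrist",M@x+[nx,ny,0],Q) for x in fx])-pv
    X=(b@(R.from_rotvec([0,0,byaw]).as_matrix()@B).T+[bx,0,bz])@Rt.T+t
    e2=np.array([proj("wrist",x,Q) for x in X])-uv
    if full: print(e1,e2)
    return np.r_[e1.ravel(),e2.ravel(),q[:3]/.002,q[3:6]/.01,(bz-.019)/.001,byaw/.005,bx/.003,(nx-.492)/.003,(ny-.3715)/.003]
r=least_squares(g,[0]*6+[.492,.371,1.42,0,.019,0]);q=r.x;g(q,True)
print("cost",r.cost,"cam",q[:3]*1e3,np.degrees(q[3:6]),"nest",q[6:8]*1e3,np.degrees(q[8]),"bx,bz",q[9:11]*1e3,"byaw",np.degrees(q[11]))
c=Rt@[q[9],0,q[10]]+t; d=np.array([q[6],q[7],.061])-c
print("move tool mm",Rt.T@d*1e3,"board yaw",np.degrees(np.arctan2(-Rt[1,0],-Rt[0,0])))
E
python3 fit2.py
```

```text
[[ 1.05 -0.26]
 [-1.7  -0.05]
 [ 1.44  0.68]
 [-0.56 -0.38]
 [-2.49  0.04]
 [ 2.85  0.59]
 [ 0.83 -0.36]
 [ 0.08  0.18]
 [-0.93  0.05]
 [-0.59 -0.53]] [[ 0.32 -0.03]
 [-0.27  0.02]
 [-0.23  0.  ]
 [ 0.2  -0.06]]
cost 13.441594439304286 cam [-0.4   0.18  2.44] [-0.52  0.02 -0.01] nest [492.37 371.38] 79.88953617371367 bx,bz [ 0.2  18.64] byaw -0.014094414929817323
move tool mm [-0.88  0.24 23.97] board yaw 81.65946535347965
```

Request:
play_rows([
  [[-0.9,0.2,0],0.024],
  [[-0.9,0.2,5],0.024],
  [[-0.9,0.2,10],0.024],
  [[-0.9,0.2,15],0.024],
  [[-0.9,0.2,15],0.024],
])

```text
clock: 8.43
tool_pos: [0.4918, 0.3712, 0.0874]
tcp_rot: [[-0.169, -0.986, -0.001], [-0.986, 0.169, -0.001], [0.001, 0.001, -1.0]]
force: [-0.7, -0.4, -0.4]
gripper_width: 0.549
finger_force: 61.7
```

Request:
play_rows([
  [[0,0,2],0],
  [[0,0,4],0],
  [[0,0,6],0],
  [[0,0,6],0],
  [[0,0,6],0],
])

```text
clock: 9.05
tool_pos: [0.4923, 0.3715, 0.0824]
tcp_rot: [[-0.169, -0.986, 0.0], [-0.986, 0.169, 0.0], [-0.0, -0.0, -1.0]]
force: [0.3, 1.0, -0.9]
gripper_width: 0.547
finger_force: 61.7
```

Request:
play_rows([
  [[0,0,1],0],
  [[0,0,2],0],
  [[0,0,3],0],
  [[0,0,3],0],
])

```text
clock: 9.55
tool_pos: [0.4923, 0.3715, 0.0795]
tcp_rot: [[-0.169, -0.986, -0.0], [-0.986, 0.169, -0.0], [0.0, 0.0, -1.0]]
force: [-0.2, 0.2, 1.8]
gripper_width: 0.545
finger_force: 61.8
```

Request:
play_rows([
  [[0,0,0.5],0],
  [[0,0,1],0],
  [[0,0,1],0],
])

```text
clock: 9.93
tool_pos: [0.4924, 0.3715, 0.0785]
tcp_rot: [[-0.169, -0.986, 0.0], [-0.986, 0.169, 0.0], [-0.0, -0.0, -1.0]]
force: [-0.9, -0.7, 3.1]
gripper_width: 0.547
finger_force: 61.9
```

Request:
play_rows([
  [[0,0,-0.8],0],
  [[0,0,-0.8],0],
  [[0,0,-0.8],0],
  [[0,0,-0.8],0],
], jaw=62)

```text
clock: 10.42
tool_pos: [0.4922, 0.3714, 0.0789]
tcp_rot: [[-0.169, -0.986, -0.0], [-0.986, 0.169, -0.0], [0.0, 0.0, -1.0]]
force: [-0.7, 0.1, -0.1]
gripper_width: 0.73
finger_force: 0.0
```

Request:
play_rows([
  [[0,0,-5],0],
  [[0,0,-15],0],
  [[0,0,-40],0],
  [[0,0,-42],0],
  [[0,0,-42],0],
])

```text
clock: 11.05
tool_pos: [0.4923, 0.3715, 0.1213]
tcp_rot: [[-0.169, -0.986, 0.0], [-0.986, 0.169, 0.0], [-0.0, -0.0, -1.0]]
force: [-0.7, 0.5, -0.3]
gripper_width: 0.723
finger_force: 0.0
```

```bash
python3 look.py w5; python3 - <<'E'
import cv2,numpy as np
from h import *
a=cv2.imread("pics/w5.png")[135:435,170:470]
cs=capture("scene");cv2.imwrite("pics/s5.png",cs)
a=cv2.resize(a,None,fx=1.3,fy=1.3,interpolation=cv2.INTER_CUBIC)
b=cv2.resize(cs[250:400,170:320],(390,390),interpolation=cv2.INTER_CUBIC)
c=np.hstack([a,b]);c=np.clip(255*(c/255.)**.7,0,255).astype('uint8')
cv2.imwrite("pics/w5c.png",c)
E
```

```text
11.05 [ 0.5258  0.1505  1.7424 -0.      1.2482 -2.4462] [0.4923 0.3715 0.1213] [-0.6873  0.5134 -0.2984] 0.7228243552519177
[[-0.1687 -0.9857  0.0005]
 [-0.9857  0.1687  0.0002]
 [-0.0003 -0.0004 -1.    ]]
```

View pics/w5c.png

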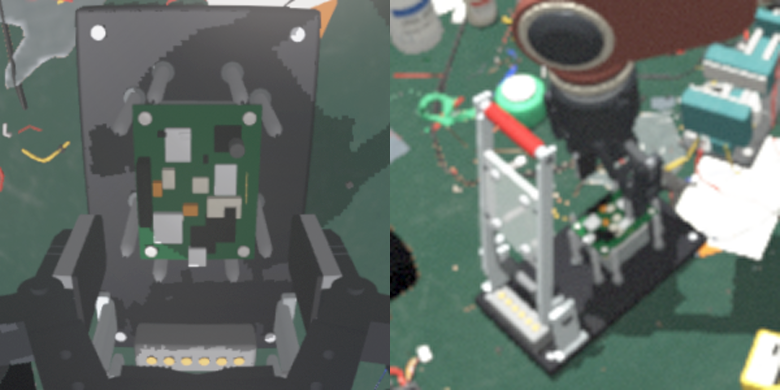

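Request:
play_rows([
  [[0,0,-50],0],
  [[0,0,-105],0],
  [[0,0,-160],0],
  [[0,0,-214],0.1],
  [[0,0,-214],0.2],
], jaw=45)

```text
clock: 11.78
tool_pos: [0.4939, 0.3725, 0.3414]
tcp_rot: [[-0.364, -0.931, 0.009], [-0.931, 0.364, 0.005], [-0.008, -0.006, -1.0]]
force: [-0.4, -0.3, -0.5]
gripper_width: 0.525
finger_force: 0.0
```

Request:
play_rows([
  [[0,0,0],0.117],
  [[0,0,0],0.234],
  [[0,0,0],0.351],
  [[0,0,0],0.468],
  [[0,0,0],0.585],
])

```text
clock: 12.4
tool_pos: [0.492, 0.3713, 0.3336]
tcp_rot: [[-0.818, -0.575, -0.002], [-0.575, 0.818, -0.001], [0.002, 0.0, -1.0]]
force: [-0.6, 0.0, 0.4]
gripper_width: 0.524
finger_force: 0.0
```

Request:
play_rows([
  [[-12,12,0],0.157],
  [[-24,24,0],0.314],
  [[-36,36,0],0.47],
  [[-48,48,0],0.628],
  [[-58.7,58.5,0],0.786],
])

```text
clock: 13.02
tool_pos: [0.5062, 0.4536, 0.3334]
tcp_rot: [[-0.985, 0.174, -0.002], [0.174, 0.985, -0.001], [0.002, -0.002, -1.0]]
force: [0.6, -0.4, 0.5]
gripper_width: 0.531
finger_force: 0.0
```

Request:
play_rows([
  [[0,0,0],0],
  [[0,0,0],0],
])

```text
clock: 13.28
tool_pos: [0.5063, 0.4527, 0.3343]
tcp_rot: [[-0.986, 0.167, -0.001], [0.167, 0.986, -0.001], [0.001, -0.001, -1.0]]
force: [-0.8, 0.2, -0.2]
gripper_width: 0.526
finger_force: 0.0
```

```bash
python3 look.py w6; python3 - <<'E'
from h import *;import pickle
np.set_printoptions(precision=4,suppress=True)
def red(im,roi):
    h=cv2.cvtColor(im,cv2.COLOR_BGR2HSV);m=((h[...,0]<6)|(h[...,0]>174))&(h[...,1]>170)&(h[...,2]>90)
    k=np.zeros_like(m);k[roi[1]:roi[3],roi[0]:roi[2]]=1;m=(m&(k>0)).astype('uint8')
    n,l,st,c=cv2.connectedComponentsWithStats(m);o=[]
    for i in range(1,n):
        if st[i,4]>25: o.append((st[i],c[i],cv2.minAreaRect(np.argwhere(l==i)[:,::-1].astype(np.float32))))
    return o
H=[.5064,.4532,.269]
print("top",proj("top",H),red(cv2.imread("pics/top0.png"),(145,180,185,240)))
print("scene",proj("scene",H),red(cv2.imread("pics/scene0.png"),(190,270,250,330)))
P=pickle.load(open("w6.pk","rb"))
print("w",proj("wrist",H,P))
for o in red(cv2.imread("pics/w6.png"),(0,0,640,480)): print(o)
E
```

```text
13.275 [ 0.6202  0.1463  1.3842 -0.0002  1.6125 -0.7829] [0.5063 0.4527 0.3343] [-0.7733  0.2168 -0.1538] 0.525623548134695
[[-0.986   0.1669 -0.0011]
 [ 0.1669  0.986  -0.001 ]
 [ 0.0009 -0.0012 -1.    ]]
top [165.0901 208.695 ] []
scene [217.4933 299.6517] [(array([207, 290,  21,  20, 151], dtype=int32), array([216.9007, 299.1258]), ((216.8114471435547, 298.92620849609375), (23.94289779663086, 6.529881000518799), 39.80556869506836))]
w [322.1457 274.4531]
(array([ 56, 124,  44,  31, 134], dtype=int32), array([ 75.903 , 137.7388]), ((76.15081024169922, 137.2190704345703), (6.908132076263428, 52.39069366455078), 52.85331344604492))
(array([ 70, 164,  15,  14,  39], dtype=int32), array([ 75.4615, 171.0513]), ((76.52235412597656, 170.05909729003906), (2.769643783569336, 19.04836654663086), 42.709388732910156))
(array([ 14, 180,   9,  24,  61], dtype=int32), array([ 18.8525, 190.1311]), ((19.64598846435547, 190.90145874023438), (24.34918975830078, 3.844609260559082), 70.01689147949219))
(array([610, 253,  12,   9,  40], dtype=int32), array([617.2 , 256.65]), ((616.2500610351562, 255.75), (9.899494171142578, 7.77817440032959), 45.0))
(array([418, 267,  13,   4,  32], dtype=int32), array([423.5312, 268.4688]), ((424.0, 268.5), (12.0, 3.0), 0.0))
(array([317, 271,  14,  60, 521], dtype=int32), array([323.6756, 298.7927]), ((323.5, 300.5), (59.0, 13.0), 90.0))
(array([328, 324,   7,   7,  27], dtype=int32), array([330.6667, 326.6667]), ((331.0000305175781, 326.5000305175781), (4.4721360206604, 6.708203315734863), 63.43495178222656))
```

Request:
play_rows([
  [[0,0,20],0],
  [[0,0,40],0],
  [[0,0,59],0],
  [[0,0,59],0],
  [[0,0,59],0],
])

```text
clock: 13.95
tool_pos: [0.5065, 0.4532, 0.2763]
tcp_rot: [[-0.986, 0.169, 0.0], [0.169, 0.986, 0.0], [-0.0, 0.0, -1.0]]
force: [-0.0, 0.3, -0.0]
gripper_width: 0.529
finger_force: 0.0
```

Request:
play_rows([
  [[0,0,0],0],
  [[0,0,0],0],
  [[0,0,0],0],
  [[0,0,0],0],
  [[0,0,0],0],
], jaw=8)

```text
clock: 14.58
tool_pos: [0.5068, 0.4535, 0.2775]
tcp_rot: [[-0.986, 0.169, 0.002], [0.169, 0.986, 0.002], [-0.001, 0.002, -1.0]]
force: [-0.6, 1.0, 6.0]
gripper_width: 0.141
finger_force: 58.8
```

Request:
play_rows([
  [[0,-13.8,2.1],0],
  [[0,-27.5,5.1],0],
  [[0,-40.9,9.1],0],
  [[0,-54.0,14.0],0],
  [[0,-66.7,19.8],0],
])

```text
clock: 15.2
tool_pos: [0.4949, 0.3868, 0.2564]
tcp_rot: [[-0.986, 0.169, -0.0], [0.169, 0.986, 0.001], [0.0, 0.001, -1.0]]
force: [-2.9, -0.8, 9.7]
gripper_width: 0.138
finger_force: 61.3
```

Request:
play_rows([
  [[0,-12.3,6.7],0],
  [[0,-24.1,14.2],0],
  [[0,-35.3,22.6],0],
  [[0,-45.9,31.7],0],
  [[0,-55.9,41.5],0],
])

```text
clock: 15.82
tool_pos: [0.4851, 0.3316, 0.2138]
tcp_rot: [[-0.986, 0.169, -0.001], [0.169, 0.986, -0.0], [0.001, -0.0, -1.0]]
force: [-3.2, -2.5, 5.9]
gripper_width: 0.14
finger_force: 62.0
```

Request:
play_rows([
  [[0,-9.3,10.5],0],
  [[0,-17.8,21.6],0],
  [[0,-25.5,33.3],0],
  [[0,-32.3,45.4],0],
  [[0,-38.3,58.1],0],
])

```text
clock: 16.45
tool_pos: [0.4788, 0.2943, 0.1557]
tcp_rot: [[-0.986, 0.169, -0.001], [0.169, 0.986, 0.001], [0.001, 0.0, -1.0]]
force: [-4.2, 4.2, 4.5]
gripper_width: 0.142
finger_force: 61.6
```

```bash
cat > chk.py <<'E'
from h import *
import sys
np.set_printoptions(precision=4,suppress=True)
phi=np.radians(float(sys.argv[1])); s=sense()
xf=np.array([.169,.9856]); h=np.array([.5101,.4749])
X=-.2*np.cos(phi)+.012*np.sin(phi);Z=.07+.2*np.sin(phi)+.012*np.cos(phi)
H=np.r_[h+X*xf,Z];print("pred handle",H,"tcp",s["tool_pos"],"F",s["force"],"grip",s["gripper_width"],s["finger_force"])
im=capture("scene");cv2.imwrite(f"pics/chk{sys.argv[1]}.png",im)
p=proj("scene",H);hs=cv2.cvtColor(im,cv2.COLOR_BGR2HSV)
m=((hs[...,0]<6)|(hs[...,0]>174))&(hs[...,1]>170)&(hs[...,2]>60)
u,v=p.astype(int);k=np.argwhere(m[v-18:v+18,u-22:u+22])[:,::-1]+[u-22,v-18]
print("proj",p,[proj("scene",np.r_[H[:2]+e*np.array([-.9856,.169]),H[2]]) for e in(-.033,.033)],"red",len(k),k.mean(0),k.min(0),k.max(0))
E
python3 chk.py 20
```

```text
pred handle [0.479  0.2937 0.1497] tcp [0.4788 0.2943 0.1557] F [-4.1935  4.2427  4.4696] grip 0.1415962220575935 61.64164960384369
proj [276.2527 293.3822] [array([267.1806, 286.5733]), array([285.5628, 300.3696])] red 44 [281.0455 296.6591] [278 292] [285 301]
```

Request:
play_rows([
  [[0,-2.8,6.5],0],
  [[0,-5.1,13.0],0],
  [[0,-9.3,26.4],0],
  [[0,-12.5,40.0],0],
  [[0,-14.0,49.0],0],
])

```text
clock: 17.12
tool_pos: [0.4766, 0.2808, 0.1071]
tcp_rot: [[-0.986, 0.169, -0.001], [0.169, 0.986, 0.0], [0.001, 0.0, -1.0]]
force: [-3.9, 4.2, 3.0]
gripper_width: 0.142
finger_force: 63.1
```

Request:
play_rows([
  [[0,-0.5,3],0],
  [[0,-0.8,4.8],0],
  [[0,-0.8,4.8],0],
  [[0,-0.8,4.8],0],
])

```text
clock: 17.62
tool_pos: [0.4765, 0.2803, 0.103]
tcp_rot: [[-0.986, 0.169, -0.001], [0.169, 0.986, 0.0], [0.001, 0.0, -1.0]]
force: [-4.6, 4.5, 3.5]
gripper_width: 0.138
finger_force: 63.1
```

```bash
python3 chk.py 4
```

```text
pred handle [0.4765 0.2791 0.0959] tcp [0.4765 0.2803 0.103 ] F [-4.6127  4.4892  3.5045] grip 0.13802651602787816 63.14159631729126
proj [281.86   303.7629] [array([273.0349, 297.0634]), array([290.9082, 310.6318])] red 41 [286.3415 306.8537] [283 302] [290 312]
```

Request:
play_rows([
  [[0,-0.5,3],0],
  [[0,-0.8,6],0],
  [[0,-1,9],0],
  [[0,-1,9],0],
])

```text
clock: 18.18
tool_pos: [0.4762, 0.2792, 0.0939]
tcp_rot: [[-0.986, 0.169, -0.001], [0.169, 0.986, 0.0], [0.001, -0.0, -1.0]]
force: [-5.0, 4.7, 3.7]
gripper_width: 0.137
finger_force: 64.0
```

Request:
play_rows([
  [[0,-0.1,2],0],
  [[0,-0.2,4],0],
  [[0,-0.2,5],0],
  [[0,-0.2,5],0],
  [[0,-0.2,5],0],
])

```text
clock: 18.8
tool_pos: [0.4763, 0.2789, 0.0894]
tcp_rot: [[-0.986, 0.169, -0.001], [0.169, 0.986, -0.0], [0.001, -0.0, -1.0]]
force: [-5.5, 2.4, 6.1]
gripper_width: 0.139
finger_force: 64.2
```

```bash
python3 chk.py 0
```

```text
pred handle [0.4763 0.2778 0.082 ] tcp [0.4763 0.2789 0.0894] F [-5.4626  2.3929  6.1018] grip 0.13885499669472814 64.21242713928223
proj [282.5473 306.8944] [array([273.7839, 300.2097]), array([291.5304, 313.7466])] red 41 [286.7805 309.4878] [283 305] [291 313]
```

Request:
play_rows([
  [[0,0,0.6],0],
  [[0,0,1.2],0],
  [[0,0,1.2],0],
  [[0,0,1.2],0],
  [[0,0,1.2],0],
])

```text
clock: 19.48
tool_pos: [0.4762, 0.2789, 0.0883]
tcp_rot: [[-0.986, 0.169, -0.001], [0.169, 0.986, -0.0], [0.001, -0.0, -1.0]]
force: [-7.0, 1.9, 7.2]
gripper_width: 0.144
finger_force: 64.4
```

```bash
python3 chk.py 0; python3 - <<'E'
from h import *
# arm side-bar slope check: bright aluminium edge near hinge/handle, near side bar
im=cv2.imread("pics/chk0.png");g=cv2.cvtColor(im,cv2.COLOR_BGR2GRAY)
xf=np.array([.169,.9856]);yf=np.array([-.9856,.169]);h=np.array([.5101,.4749])
for sgn in(1,-1):
  for d in(.05,.08,.11,.14,.17):
    q=proj("scene",np.r_[h-d*xf+sgn*.042*yf,.07]).round().astype(int);print(sgn,d,q,g[q[1]-8:q[1]+9,q[0]])
E
```

```text
pred handle [0.4763 0.2778 0.082 ] tcp [0.4762 0.2789 0.0883] F [-6.9717  1.8549  7.1779] grip 0.14363289078056435 64.35468792915344
proj [282.5473 306.8944] [array([273.7839, 300.2097]), array([291.5304, 313.7466])] red 40 [286.825 309.625] [283 305] [291 314]
1 0.05 [250 355] [206 230 254 254 238 148 106  91  87  89  87  69  42  30  37  43  44]
1 0.08 [259 348] [253 254 255 253 215 134 111  90  78  72  60  38  26  22  24  33  47]
1 0.11 [268 340] [250 253 255 255 247 162 116  96  81  77  73  53  30  23  21  18  22]
1 0.14 [277 333] [182 226 224 205 165 125 105  75  31  22  25  21  26  21  19  20  21]
1 0.17 [286 326] [213 194 196 185 149 137 200 251 255 255 255 255 255 255 255 255 254]
-1 0.05 [228 336] [ 75 130 230 253 252 212 131 113 101  77  69  70  66  67  66  61  47]
-1 0.08 [237 329] [ 81 126 228 254 254 240 200 205 243 251 251 251 251 250 236 160  81]
-1 0.11 [246 322] [ 73 114 222 253 254 250 250 252 253 252 252 251 251 251 251 251 250]
-1 0.14 [255 315] [123 141 220 252 254 243 195 223 248 251 252 251 252 253 252 252 252]
-1 0.17 [263 308] [145 150 113 102 173 229 209 138 124 130 133 138 142 154 212 246 251]
```

Request:
play_rows([
  [[0,0,0],0],
  [[0,0,0],0],
  [[0,0,0],0],
  [[0,0,0],0],
  [[0,0,0],0],
])

```text
clock: 20.15
tool_pos: [0.4762, 0.2789, 0.0883]
tcp_rot: [[-0.986, 0.169, -0.001], [0.169, 0.986, -0.0], [0.001, -0.001, -1.0]]
force: [-6.2, 2.2, 6.2]
gripper_width: 0.14
finger_force: 64.4
```

Request:
play_rows([
  [[0,0,0],0],
  [[0,0,0],0],
  [[0,0,0],0],
  [[0,0,0],0],
  [[0,0,0],0],
])

```text
clock: 20.78
tool_pos: [0.4762, 0.2789, 0.0883]
tcp_rot: [[-0.986, 0.169, -0.001], [0.169, 0.986, -0.0], [0.001, -0.0, -1.0]]
force: [-6.3, 2.6, 7.0]
gripper_width: 0.142
finger_force: 64.4
```

Request:
play_rows([
  [[0,0,0],0],
  [[0,0,0],0],
  [[0,0,0],0],
  [[0,0,0],0],
  [[0,0,0],0],
])

```text
clock: 21.4
tool_pos: [0.4762, 0.2789, 0.0883]
tcp_rot: [[-0.986, 0.169, -0.001], [0.169, 0.986, -0.0], [0.001, -0.001, -1.0]]
force: [-6.7, 2.9, 7.0]
gripper_width: 0.138
finger_force: 64.4
```

Request:
play_rows([
  [[0,0,0],0],
  [[0,0,0],0],
  [[0,0,0],0],
  [[0,0,0],0],
  [[0,0,0],0],
])

```text
clock: 22.02
tool_pos: [0.4762, 0.2789, 0.0883]
tcp_rot: [[-0.986, 0.169, -0.001], [0.169, 0.986, -0.0], [0.001, -0.0, -1.0]]
force: [-6.8, 2.7, 7.1]
gripper_width: 0.138
finger_force: 64.4
```

Request:
play_rows([
  [[0,0,0],0],
  [[0,0,0],0],
  [[0,0,0],0],
  [[0,0,0],0],
  [[0,0,0],0],
])

```text
clock: 22.65
tool_pos: [0.4762, 0.2789, 0.0883]
tcp_rot: [[-0.986, 0.169, -0.001], [0.169, 0.986, -0.0], [0.001, -0.001, -1.0]]
force: [-6.1, 1.7, 5.9]
gripper_width: 0.143
finger_force: 64.4
```

```bash
python3 -c "
from plant import *
print(hand_in())"
```

```text
the job is handed in; nothing more can be done
None
```

I loaded the green board flat on the pins with its header edge on the right and released it. The pressure arm was then held level by its handle for about 3 s, at 6–7 N, and the job was handed in at about 23 s with the handle still gripped; the hand-in returned no verdict.

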